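Let the ratchet press off a glued basking ledge

TASK

The glue has set: press the red pad gently and keep it down until the spring has swung the orange arm of the ratchet press all the way up off the basking ledge. Then lift the ledge out by its cork foot and set it down, slate underneath, in the middle of the round cork mat, leaving the jar, the hide and the scraper alone; do not pull the ledge from under the arm, and never push on the press with more than 20 N, as its pawl would bend.

Things in the scene. Friction and masses are not known exactly. Their poses are not given: they have to be found in the camera images.
- clamp: Blue ratchet press screwed to the counter. Origin: on the counter, straight below the axle of its steel ratchet wheel; z up; x along the base plate from the wheel towards the clamped ledge. Base plate 300 x 72 x 12 mm, from x = -110 to +190 mm. Two cheeks, 110 mm high and 36 mm wide over both, stand at x = -66 to +12 mm. A sprung pawl between them blocks the wheel; its tail sticks out to -x.
- wheel_axle (a point): Middle of the ratchet wheel (34 mm radius), 92 mm above the counter. The wheel carries the orange arm, 14 mm thick, 144 mm long, level to +x of the press, whose rubber foot presses on the ledge 130 mm out with about 3 N. Once the pawl is held off, a spring swings the arm up in 1 to 3 s until it stands upright above the wheel (top 236 mm up). Let go early, the pawl drops into the next tooth and stops it.
- clamp_pad (a point): Nominal centre of the top face of the red push pad (disc, 32 mm diameter) on the pawl's tail, 110 mm from the axle to -x of the press, 100 mm above the counter. True in x and y; but the real pad sits on an adjusting screw and stands 0 to 9 mm higher or lower than this, so find it by touch from above. Pushing it down lifts the pawl's nose. A hand wide in one direction: turn that along the press's y.
- pawl_pivot (a point): Pivot of the pawl, 50 mm from the axle to -x of the press, 100 mm up, between the cheeks. Under load the nose sticks and slips on the tooth: the pad goes down in small jerks, at pushes of up to 9 to 14 N. The nose comes free, and the arm starts to rise, with the pad about 5 to 9 mm below its rest height; holding it there then takes 3 to 7 N. A hard stop follows at about 11 mm, where the push rises steeply.
- press_arm (a joint): Angle of the orange arm (rad): 0 clamped, level, on the ledge; grows as the arm swings up; 1.6 fully up against its stop.
- ledge_foot (a point): Centre of the cork foot of the loose basking ledge (about 300 g): slate tile 110 (x) x 70 (y) x 12 mm lying flat, a cork block 38 (x) x 30 (y) x 44 mm high glued upright on the middle of its upper face. This point is half-way up the cork block: 22 mm above the upper face of the slate, 34 mm above its underside. z up, x along the slate's long side. At the start the slate lies on the press, 14 mm above the counter.
- mat: Round cork mat fixed to the counter, 190 mm diameter, 5 mm thick; origin at the centre of its underside, on the counter.
- jar: Bystander: closed amber glass jar with black cap, 68 mm diameter, 95 mm high, loose; origin at the centre of its underside.
- hide: Bystander: round brown plastic hide, 124 mm diameter, 64 mm high, loose; origin at the centre of its underside.
- scraper: Bystander: green scraper lying flat on the counter, about 250 mm long, loose; origin near its middle.
Things that resemble listed ones, but are neither listed nor needed, are in the scene too. Leave any turquoise or yellow look-alike of the part that bears ledge_foot alone.

How it is judged:
By the outcome, as a careful person would: the job done as asked, in the order asked, and still so for the second after the job is handed in, with the robot touching nothing.
It also fails if it takes over 61 s, if anything falls off the work surface, if the arm or the gripper's body presses on something with over 40 N, if the wrist force passes 120 N, or if a joint passes its speed limit or range.

ROBOT

A 6-joint arm with a two-finger parallel gripper is mounted at the origin on the work surface. World frame = base frame: x ahead of the robot, y to its left, z up, the work surface at z = 0. Lengths are in mm, angles in rad, forces in N, time in s.
With the tool pointing down it reaches from about 375 to 925 mm from the base axis. Payload 5.7 kg.
Tool frame: the origin (TCP) lies between the finger pads; the fingertips stand ctrl.tip_extent ahead of it and the grasp point (between the pads) lies 6 mm ahead of it (ctrl.tip_extent is the distance from the TCP to the fingertips, in mm); z points along the fingers, y is the line along which they close (so a half turn about z gives the same grasp; the last joint's range is limited). The gripper opens to 85 mm and grips with 20 to 120 N. Pads are 22 mm wide; open, the fingers measure 114 mm over their backs; the gripper's body (76 mm by 85 mm) begins 54 mm behind the grasp point. The pads swing forward as they close: fully open they stand 13 mm farther back than shut.
Start: joints at [-1.377, 0.359, 1.51, -0, 1.272, -0.115], TCP at [182.335, -571.595, 256.267] pointing down, gripper open.
Joint ranges: [-2.97, 2.97], [-1.01, 2.36], [0.21, 2.38], [-0.96, 4.11], [0.2, 2.71], [-2.98, 2.98]. Speed limits (rad/s): [2.39, 2.39, 3.14, 3.14, 3.14, 3.14].

INTERFACE

Orientations are given as a rotation vector (axis times angle).
In Python, from station import ctrl gives the robot as it stands.
- The arm moves only by the tool servo_tool, never from a script. Its argument "plan" is a list of rows, each a list of 7 numbers: the shift along the tool's x, y, z in mm, then the turn, a rotation vector about the tool's x, y, z in degrees, then the opening, from -1 (shut) to 1 (fully open), so that 0 is half open. A call has 1 to 10 rows; each row shifts and turns the commanded pose from where the row before left it, along the tool's axes as they then stand; what a row does not reach is not made up. A row lasts 1/8 s, in which the tool goes at most 62.5 mm and 10.7 degrees, less where a joint would pass 70% of its speed; a pose out of reach is approached as far as the arm can. A call is refused whole if a number of a shift passes 62.5 or a number of a turn 10.7, either way. A call with a gripper value outside its range is refused whole. The fingers move at their own pace and stop on an object; "force" is the grip in N (left out, the last holds). Time passes only in rows, so rows that do not move let the fingers close. It gives the time, the measured TCP pose, the force, the opening and the grip force at its end, in the units of the state.
- ctrl.get_state(): the state, without advancing time (a new reading comes with each control period).
- ctrl.capture(name): name is "side" or "top" or "wrist"; returns the picture (420x560x3 uint8, red, green, blue); there is no depth.
- ctrl.camera_info(name): a dict with "fovy" (degrees; the focal length in pixels is half the picture's height over the tangent of half this angle, whatever the lens; pixels are square), "cx", "cy" (the principal point, pixels), "extrinsics" (4x4, takes a point from world to camera coordinates); the wrist camera has in their place "mount" (4x4, takes a point from camera to tool coordinates, whose origin is the TCP and whose axes are the flange's). Camera axes: x right, y down, z forward; pixel columns grow to the right and rows downward; lengths in mm; the calibration is good to about 2 mm. A picture is of the moment at which its call begins: read the wrist's pose just before it. camera_info takes no time and is no camera call.
- ctrl.job_done(): hands the job in; it is judged then, once.
Trained networks look in the newest picture that a camera, given by its name, has taken for a name from the list of things; names that differ only in an ending like _2 or _b are one class to them, and where a whole thing is asked for, a point or a joint stands for the part that bears it (a point fixed in the world has none). Each returns a list of dicts, best first, with "score" (0 to 1); they miss things now and then, are a little off and sometimes report something else, mostly with a low value. They report only what shows in the picture. A call takes as long as a camera call. They do not tell look-alikes from the thing itself.
- ctrl.silhouettes(label, camera): "mask" (420x560 bool, what is visible of it) and "extent" ([left, top, right, bottom] in pixels, round what is visible of it).
- ctrl.spot_point(label, camera): "pixel" ([column, row] in pixels: a listed point, or the origin of a listed thing).
The state is a dict: "time_s": time; "joint_pos": joint angles; "qvel": joint speeds; "effort": joint torques, N m; "eef_pos": TCP position; "eef_rot": TCP orientation; "ft_force": force on the tool from outside, world axes, zero at the start; "torque": the same for the moment, N m; "opening": opening from 0.0 (shut) to 1.0 (fully open); "gripper_force": force on a finger pad.
Only numpy, scipy, OpenCV 4.12 (cv2) and the standard library are available. Lean on these libraries where they do the work, as an engineer would, in place of code of your own. Each camera call takes 0.05 s, during which the arm holds its last target. There are 200 camera calls.

## Working session

There is one attempt and no reset: what is moved stays moved. The work goes in short steps, Python scripts to look and compute and a tool call to move; the robot and the scene stay as the last step left them, time stands still between calls to the robot, and variables do not carry over. Pictures are saved under pics/ and viewed, at most 10 in all, crops included, and the job is handed in when it is done.

Besides the shell and the picture viewer there is one more tool, called after ">>>" as a command line: name --pt "numbers of a row" for each row, then --argument value for the rest. servo_tool: Moves the arm, as the interface text tells. Its arguments: {"type":"object","properties":{"plan":{"type":"array","items":{"type":"array","items":{"type":"number"}}},"force":{"type":"number"}},"required":["plan"]}

```bash
mkdir -p pics; ls; cat > h.py <<'E'
import numpy as np, cv2
from scipy.spatial.transform import Rotation as R
from station import ctrl
def K(cam):
    i=ctrl.camera_info(cam); f=210/np.tan(np.radians(i['fovy'])/2); return i,f
def T(cam,st=None):
    i,f=K(cam)
    if 'extrinsics' in i: return np.linalg.inv(np.array(i['extrinsics']))
    st=st or ctrl.get_state(); M=np.eye(4); M[:3,:3]=R.from_rotvec(st['eef_rot']).as_matrix(); M[:3,3]=st['eef_pos']
    return M@np.array(i['mount'])
def ray(cam,px,st=None):
    i,f=K(cam); M=T(cam,st); d=M[:3,:3]@np.array([(px[0]-i['cx'])/f,(px[1]-i['cy'])/f,1]); return M[:3,3],d
def atz(cam,px,z,st=None):
    o,d=ray(cam,px,st); return o+d*(z-o[2])/d[2]
def proj(cam,p,st=None):
    i,f=K(cam); q=np.linalg.inv(T(cam,st))@np.append(p,1); return [q[0]/q[2]*f+i['cx'],q[1]/q[2]*f+i['cy']]
def shot(cam,name):
    im=ctrl.capture(cam); cv2.imwrite('pics/%s.png'%name,im[:,:,::-1]); return im
def tool(st,d):  # world vector to tool axes
    return R.from_rotvec(st['eef_rot']).as_matrix().T@np.array(d)
E
python3 - <<'E'
from h import *
np.set_printoptions(precision=1,suppress=True)
st=ctrl.get_state(); print(st['eef_pos'],st['eef_rot'],R.from_rotvec(st['eef_rot']).as_matrix(),ctrl.tip_extent)
Z=dict(clamp=0,wheel_axle=92,clamp_pad=100,pawl_pivot=100,ledge_foot=48,mat=0,jar=0,hide=0,scraper=0)
for c in ['top','side']:
    shot(c,c+'0'); print(c,T(c)[:3,3])
    for l,z in Z.items():
        for d in ctrl.spot_point(l,c)[:3]: print(c,l,round(d['score'],2),np.array(d['pixel']),atz(c,d['pixel'],z))
print(ctrl.get_state()['time_s'])
a=cv2.imread('pics/top0.png')
E
```

```text
pics
[ 182.2 -571.   255.4] [-3.1 -0.5  0. ] [[ 1.   0.3 -0. ]
 [ 0.3 -1.   0. ]
 [ 0.  -0.  -1. ]] 25.0
top [ 426.2  -58.6 1068. ]
top clamp 0.65 [284.6 227.9] [503.2 -88.6   0. ]
top wheel_axle 0.73 [287.4 223.6] [506.1 -91.9  92. ]
top clamp_pad 0.86 [337.9 210.9] [ 536.6 -201.1  100. ]
top pawl_pivot 0.62 [309.3 217.3] [ 520.7 -138.9  100. ]
top ledge_foot 0.98 [307.4 309.1] [ 318.6 -143.5   48. ]
top ledge_foot 0.85 [188.3 303. ] [324.7 123.7  48. ]
top ledge_foot 0.82 [232.6 240.1] [468.3  30.3  48. ]
top mat 0.84 [101.1 210.7] [531.  350.5   0. ]
top jar 0.72 [454.6 255.1] [ 450.3 -497.4    0. ]
top jar 0.61 [223.6 121.5] [759.6  68.    0. ]
top hide 0.73 [323.4 121.3] [ 768.6 -176.7    0. ]
top scraper 0.71 [449.3 253.5] [ 453.7 -484.6    0. ]
side [ 455.  -853.9  756.3]
side clamp 0.71 [273.2 247.3] [512.5 -87.7   0. ]
side wheel_axle 0.6 [269.7 221.1] [ 504.1 -100.8   92. ]
side clamp_pad 0.82 [291.7 252.6] [ 539.9 -206.7  100. ]
side clamp_pad 0.47 [280.  233.6] [ 521.8 -150.3  100. ]
side ledge_foot 0.66 [191.8 184.2] [323.7 103.6  48. ]
side ledge_foot 0.65 [187.1 260.5] [ 328.2 -160.5   48. ]
side ledge_foot 0.61 [251.6 199.7] [469.6  30.2  48. ]
side mat 0.77 [267.2 147.4] [527.1 334.7   0. ]
side jar 0.77 [367.2 199.2] [768.6  68.9   0. ]
side jar 0.23 [252.2 199.7] [472.1  90.    0. ]
side hide 0.64 [394.6 265.8] [ 775.3 -167.7    0. ]
1.0
```

View pics/top0.png

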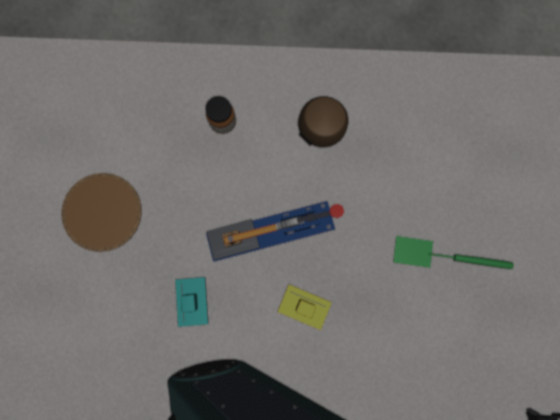

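View pics/side0.png

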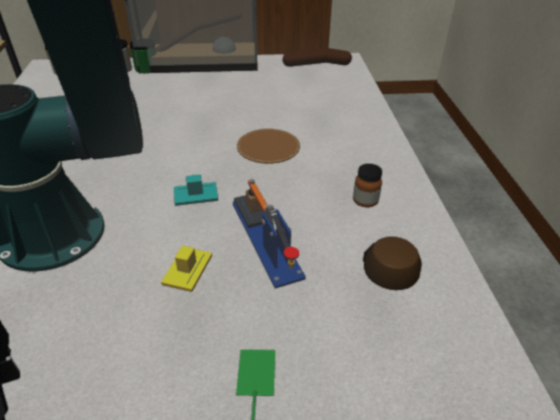

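The top view shows the press with the red pad at (337,211) and its orange arm over the ledge at (232,240). The mat is at (101,211), the hide at (323,121) and the jar at (220,113). The turquoise and yellow parts are look-alikes. Pad to ledge measures 242 mm (240 expected), so the press yaw is about 106°.

```bash
cat >> h.py <<'E'
def plan(target,yaw,n,grip):
    """rows: n equal world shifts to target with tool-x yaw(deg), tool down; corrects tilt too"""
    st=ctrl.get_state(); r=R.from_rotvec(st['eef_rot']); p=np.array(st['eef_pos'])
    y=np.radians(yaw); tgt=R.from_matrix(np.array([[np.cos(y),np.sin(y),0],[np.sin(y),-np.cos(y),0],[0,0,-1]]))
    dr=(r.inv()*tgt).as_rotvec(degrees=True)/n; s=(np.array(target)-p)/n
    rows=[]
    for k in range(n):
        rows.append([*np.round(r.inv().apply(s),1).tolist(),*np.round(dr,2).tolist(),grip]); r=r*R.from_rotvec(dr,degrees=True)
    print(p.round(1),rows); return rows
E
python3 -c "
from h import *
plan([537,-202,230],106,10,-1)"
```

```text
[ 182.3 -571.6  256.3] [[45.0, -24.4, 2.6, -0.0, -0.0, -8.83, -1], [48.2, -17.2, 2.6, -0.0, -0.0, -8.83, -1], [50.3, -9.6, 2.6, -0.0, -0.0, -8.83, -1], [51.2, -1.8, 2.6, -0.0, -0.0, -8.83, -1], [50.9, 6.1, 2.6, -0.0, -0.0, -8.83, -1], [49.3, 13.8, 2.6, -0.0, -0.0, -8.83, -1], [46.6, 21.2, 2.6, -0.0, -0.0, -8.83, -1], [42.8, 28.1, 2.6, -0.0, -0.0, -8.83, -1], [38.0, 34.4, 2.6, -0.0, -0.0, -8.83, -1], [32.2, 39.8, 2.6, -0.0, -0.0, -8.83, -1]]
```

>>> servo_tool --pt "45 -24.4 2.6 0 0 -8.8 -1" --pt "48.2 -17.2 2.6 0 0 -8.8 -1" --pt "50.3 -9.6 2.6 0 0 -8.8 -1" --pt "51.2 -1.8 2.6 0 0 -8.8 -1" --pt "50.9 6.1 2.6 0 0 -8.8 -1" --pt "49.3 13.8 2.6 0 0 -8.8 -1" --pt "46.6 21.2 2.6 0 0 -8.8 -1" --pt "42.8 28.1 2.6 0 0 -8.8 -1" --pt "38 34.4 2.6 0 0 -8.8 -1" --pt "32.2 39.8 2.6 0 0 -8.8 -1"

```text
time_s: 2.25
eef_pos: [539.0, -201.7, 230.4]
eef_rot: [1.891, 2.508, 0.0]
ft_force: [0.1, -0.8, -0.1]
opening: 0.005
gripper_force: 0.0
```

>>> servo_tool --pt "0 0 0 0 0 0 -1" --pt "0 0 0 0 0 0 -1"

```text
time_s: 2.5
eef_pos: [537.5, -203.0, 230.2]
eef_rot: [-1.897, -2.503, 0.001]
ft_force: [-0.5, -0.1, -0.3]
opening: -0.005
gripper_force: 0.0
```

```bash
python3 - <<'E'
from h import *
np.set_printoptions(precision=1,suppress=True)
st=ctrl.get_state(); print(st['eef_pos'],st['ft_force'],st['time_s'])
for c in ['wrist','top']:
  shot(c,c+'1')
  for l,z in dict(clamp_pad=100,pawl_pivot=100,wheel_axle=92,ledge_foot=48,mat=0).items():
    for d in ctrl.spot_point(l,c)[:2]: print(c,l,round(d['score'],2),np.array(d['pixel']),atz(c,d['pixel'],z,st))
  for d in ctrl.silhouettes('mat',c)[:1]:
    e=d['extent'];print('mat',e,d['score'],atz(c,[(e[0]+e[2])/2,(e[1]+e[3])/2],5,st))
plan([537,-202,230],106,1,-1)
E
```

```text
[ 537.5 -203.   230.2] [-0.5 -0.1 -0.3] 2.5
wrist clamp_pad 0.61 [279.5 208.6] [ 538.6 -201.3  100. ]
wrist pawl_pivot 0.59 [280.1 131.1] [ 522.4 -142.1  100. ]
wrist wheel_axle 0.97 [278.2  59.9] [507.2 -93.2  92. ]
wrist ledge_foot 0.96 [71.2 64.5] [ 331.3 -138.2   48. ]
top clamp_pad 0.75 [338.4 209. ] [ 540.9 -202.1  100. ]
top pawl_pivot 0.88 [310.8 217.5] [ 520.4 -142.2  100. ]
top wheel_axle 0.66 [288.1 220.9] [512.1 -93.3  92. ]
top ledge_foot 0.98 [186.7 299.7] [331.9 127.6  48. ]
top ledge_foot 0.83 [232.4 241.4] [465.3  30.6  48. ]
top mat 0.69 [309.1 219.5] [ 525.1 -146.9    0. ]
top mat 0.59 [102.1 209.4] [534.2 348.4   0. ]
mat [60.1, 175.7, 141.9, 252.1] 0.82 [522.9 348.3   5. ]
[ 537.8 -203.   230.3] [[1.1, -0.5, 0.3, 0.0, -0.0, -0.31, -1]]
```

View pics/wrist1.png

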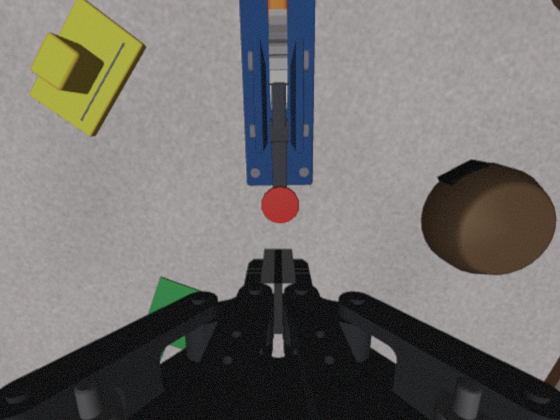

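The wrist view shows the red pad at (280,205), right under the tool axis, with the press running straight up the picture. The yaw is good, so I'm descending.

>>> servo_tool --pt "1.5 1 30 0 0 0 -1" --pt "0 0 30 0 0 0 -1" --pt "0 0 22 0 0 0 -1" --pt "0 0 4 0 0 0 -1" --pt "0 0 2 0 0 0 -1" --pt "0 0 0 0 0 0 -1"

```text
time_s: 3.95
eef_pos: [539.0, -201.5, 143.2]
eef_rot: [1.896, 2.503, 0.001]
ft_force: [-0.2, 1.1, 0.0]
opening: -0.0
gripper_force: 0.0
```

>>> servo_tool --pt "0 0 2 0 0 0 -1" --pt "0 0 1 0 0 0 -1" --pt "0 0 1 0 0 0 -1" --pt "0 0 0 0 0 0 -1"

```text
time_s: 4.45
eef_pos: [538.3, -201.2, 138.3]
eef_rot: [-1.897, -2.504, -0.0]
ft_force: [-0.8, 0.8, -0.6]
opening: 0.001
gripper_force: 0.0
```

>>> servo_tool --pt "0 0 1.5 0 0 0 -1" --pt "0 0 1.5 0 0 0 -1" --pt "0 0 0 0 0 0 -1"

```text
time_s: 4.82
eef_pos: [538.2, -201.1, 135.1]
eef_rot: [-1.897, -2.504, 0.0]
ft_force: [-0.2, -0.6, -0.2]
opening: 0.006
gripper_force: 0.0
```

>>> servo_tool --pt "0 0 1.5 0 0 0 -1" --pt "0 0 1.5 0 0 0 -1" --pt "0 0 0 0 0 0 -1"

```text
time_s: 5.2
eef_pos: [538.2, -201.1, 132.1]
eef_rot: [-1.897, -2.504, 0.0]
ft_force: [-0.9, -1.2, -0.1]
opening: -0.003
gripper_force: 0.0
```

>>> servo_tool --pt "0 0 1.5 0 0 0 -1" --pt "0 0 1 0 0 0 -1" --pt "0 0 0 0 0 0 -1"

```text
time_s: 5.58
eef_pos: [538.2, -201.2, 129.7]
eef_rot: [-1.897, -2.504, -0.0]
ft_force: [-0.5, 0.3, 0.4]
opening: -0.002
gripper_force: 0.0
```

>>> servo_tool --pt "0 0 1.5 0 0 0 -1" --pt "0 0 1 0 0 0 -1" --pt "0 0 0 0 0 0 -1"

```text
time_s: 5.95
eef_pos: [538.3, -201.2, 127.2]
eef_rot: [-1.897, -2.504, -0.0]
ft_force: [1.4, -0.0, -0.5]
opening: 0.003
gripper_force: 0.0
```

>>> servo_tool --pt "0 0 1.5 0 0 0 -1" --pt "0 0 1 0 0 0 -1" --pt "0 0 0 0 0 0 -1"

```text
time_s: 6.32
eef_pos: [538.3, -201.2, 124.7]
eef_rot: [-1.897, -2.504, -0.0]
ft_force: [-0.5, -0.4, -0.8]
opening: 0.001
gripper_force: 0.0
```

>>> servo_tool --pt "0 0 1 0 0 0 -1" --pt "0 0 1 0 0 0 -1" --pt "0 0 0 0 0 0 -1"

```text
time_s: 6.7
eef_pos: [538.4, -201.2, 122.8]
eef_rot: [-1.897, -2.504, -0.0]
ft_force: [0.2, -0.6, -0.3]
opening: 0.002
gripper_force: 0.2
```

>>> servo_tool --pt "0 0 1 0 0 0 -1" --pt "0 0 1 0 0 0 -1" --pt "0 0 0 0 0 0 -1"

```text
time_s: 7.08
eef_pos: [538.5, -201.2, 122.0]
eef_rot: [1.897, 2.504, 0.0]
ft_force: [-2.5, 1.5, 10.7]
opening: -0.001
gripper_force: 5.5
```

>>> servo_tool --pt "0 0 1 0 0 0 -1" --pt "0 0 1 0 0 0 -1" --pt "0 0 0 0 0 0 -1"

```text
time_s: 7.45
eef_pos: [538.5, -201.0, 120.0]
eef_rot: [1.897, 2.503, 0.001]
ft_force: [-2.9, 2.0, 10.9]
opening: 0.001
gripper_force: 5.7
```

Contact came at a TCP height of about 122.5. I'm pressing on slowly in small steps.

>>> servo_tool --pt "0 0 0.7 0 0 0 -1" --pt "0 0 0.7 0 0 0 -1" --pt "0 0 0 0 0 0 -1"

```text
time_s: 7.82
eef_pos: [538.4, -201.0, 118.3]
eef_rot: [1.897, 2.504, 0.001]
ft_force: [-2.3, 1.7, 8.9]
opening: -0.004
gripper_force: 4.2
```

>>> servo_tool --pt "0 0 0.6 0 0 0 -1" --pt "0 0 0.6 0 0 0 -1" --pt "0 0 0 0 0 0 -1"

```text
time_s: 8.2
eef_pos: [538.6, -201.1, 117.0]
eef_rot: [1.897, 2.504, 0.001]
ft_force: [-0.7, 2.4, 6.5]
opening: 0.003
gripper_force: 3.2
```

>>> servo_tool --pt "0 0 0.6 0 0 0 -1" --pt "0 0 0 0 0 0 -1"

```text
time_s: 8.45
eef_pos: [538.4, -200.9, 115.7]
eef_rot: [-1.897, -2.504, -0.001]
ft_force: [-1.1, 2.5, 4.0]
opening: 0.0
gripper_force: 2.2
```

```bash
cat >> h.py <<'E'
def arm():
    import cv2
    im=ctrl.capture('side'); h=cv2.cvtColor(im,cv2.COLOR_RGB2HSV)
    m=cv2.inRange(h,(5,170,150),(16,255,255)); m[:160]=0; m[300:]=0; m[:,:225]=0; m[:,330:]=0
    n,l,s,c=cv2.connectedComponentsWithStats(m); k=1+np.argmax(s[1:,4]); print('orange',s[k],c[k].round(1),ctrl.get_state()['time_s'])
    return im
E
python3 - <<'E'
from h import *
im=arm(); cv2.imwrite('pics/side2.png',cv2.resize(im[130:330,180:420,::-1],None,fx=3,fy=3))
E
```

```text
orange [251 176  16  32 157] [258.6 190.5] 8.5
```

View pics/side2.png

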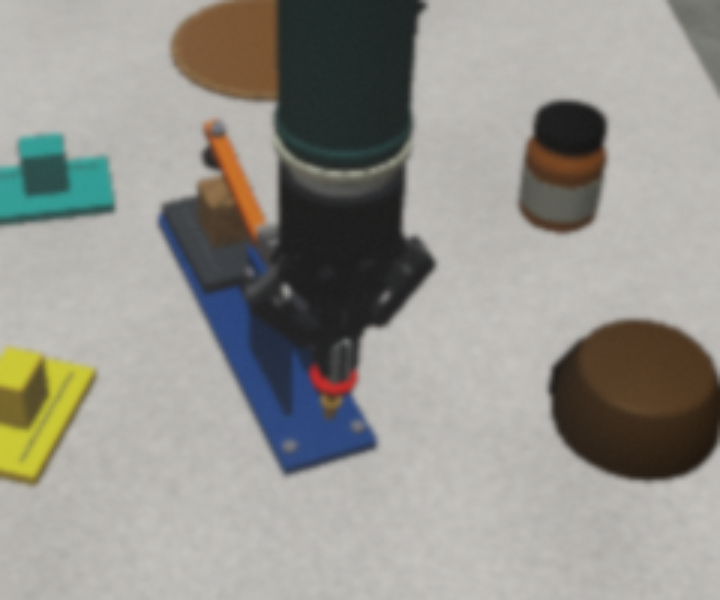

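The arm is off the ledge and rising: its tip is at crop (215,128), with the foot clear of the cork. I'll add a small margin and hold.

>>> servo_tool --pt "0 0 0.5 0 0 0 -1" --pt "0 0 0 0 0 0 -1" --pt "0 0 0 0 0 0 -1" --pt "0 0 0 0 0 0 -1" --pt "0 0 0 0 0 0 -1" --pt "0 0 0 0 0 0 -1" --pt "0 0 0 0 0 0 -1" --pt "0 0 0 0 0 0 -1" --pt "0 0 0 0 0 0 -1" --pt "0 0 0 0 0 0 -1"

```text
time_s: 9.75
eef_pos: [538.4, -201.3, 115.1]
eef_rot: [1.897, 2.504, 0.0]
ft_force: [-0.5, 3.5, 3.7]
opening: 0.002
gripper_force: 2.2
```

>>> servo_tool --pt "0 0 0 0 0 0 -1" --pt "0 0 0 0 0 0 -1" --pt "0 0 0 0 0 0 -1" --pt "0 0 0 0 0 0 -1" --pt "0 0 0 0 0 0 -1" --pt "0 0 0 0 0 0 -1" --pt "0 0 0 0 0 0 -1" --pt "0 0 0 0 0 0 -1" --pt "0 0 0 0 0 0 -1" --pt "0 0 0 0 0 0 -1"

```text
time_s: 11.0
eef_pos: [538.3, -201.2, 115.1]
eef_rot: [-1.897, -2.504, -0.0]
ft_force: [1.2, 2.9, 3.9]
opening: 0.002
gripper_force: 2.2
```

```bash
python3 - <<'E'
from h import *
np.set_printoptions(precision=1,suppress=True)
st=ctrl.get_state()
im=arm(); arm(); w=ctrl.capture('wrist'); 
a=np.vstack([cv2.resize(im[130:330,180:420],(480,400))]); b=cv2.resize(w,(320,240)); 
o=np.zeros((400,800,3),np.uint8); o[:,:480]=a; o[:240,480:]=b
cv2.imwrite('pics/hold.png',o[:,:,::-1])
for l,z in dict(wheel_axle=92,ledge_foot=48,press_arm=92).items():
  if l!='press_arm':
    for d in ctrl.spot_point(l,'side')[:3]: print(l,d['score'],d['pixel'],atz('side',d['pixel'],z))
E
```

```text
orange [269 165   3   3   7] [270.  165.7] 11.05
orange [269 165   3   3   7] [270.  165.7] 11.1
wheel_axle 0.62 [267.9, 219.4] [500.7 -95.   92. ]
ledge_foot 0.78 [188.7, 183.1] [315.7 108.8  48. ]
ledge_foot 0.77 [251.5, 199.4] [469.4  31.4  48. ]
ledge_foot 0.64 [185.1, 258.9] [ 323.8 -155.5   48. ]
```

View pics/hold.png

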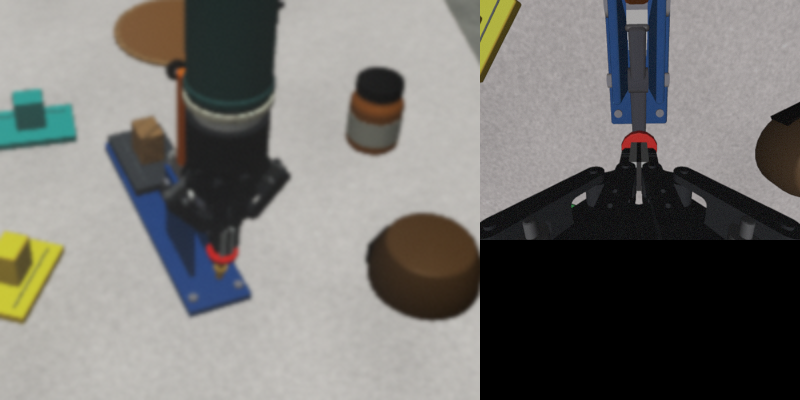

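The arm now looks vertical, with its tip near side pixel (269,164). I'll check that against the projection while holding a little longer.

>>> servo_tool --pt "0 0 0 0 0 0 -1" --pt "0 0 0 0 0 0 -1" --pt "0 0 0 0 0 0 -1" --pt "0 0 0 0 0 0 -1" --pt "0 0 0 0 0 0 -1" --pt "0 0 0 0 0 0 -1"

```text
time_s: 12.0
eef_pos: [538.3, -201.2, 115.1]
eef_rot: [-1.897, -2.504, -0.0]
ft_force: [-0.3, 3.4, 5.1]
opening: 0.002
gripper_force: 2.2
```

```bash
python3 - <<'E'
from h import *
im=arm(); old=cv2.imread('pics/hold.png')[:,:480,::-1]
print('diff', np.abs(cv2.resize(im[130:330,180:420],(480,400)).astype(int)-old)[40:240,120:200].mean())
u=np.array([-.276,.961]); ax=np.array([508,-93.])
for a in (1.2,1.4,1.5,1.6): 
  p=ax+u*144*np.cos(a); print(a,proj('side',[*p,92+144*np.sin(a)]))
plan([538,-201,300],106,6,-1)
E
```

```text
orange [269 165   3   3   7] [270.  165.7] 12.05
diff 0.5451666666666667
1.2 [np.float64(262.0872091633667), np.float64(153.44877537879265)]
1.4 [np.float64(266.6416988774869), np.float64(157.38212811068266)]
1.5 [np.float64(269.09378212788454), np.float64(160.43954792295887)]
1.6 [np.float64(271.62699530132375), np.float64(164.2111916834875)]
[ 538.4 -201.2  115.1] [[0.1, -0.0, -30.8, 0.0, -0.0, -0.05, -1], [0.1, -0.0, -30.8, 0.0, -0.0, -0.05, -1], [0.1, -0.0, -30.8, 0.0, -0.0, -0.05, -1], [0.1, -0.0, -30.8, 0.0, -0.0, -0.05, -1], [0.1, -0.0, -30.8, 0.0, -0.0, -0.05, -1], [0.0, -0.0, -30.8, 0.0, -0.0, -0.05, -1]]
```

The arm is upright and stationary (tip matches 1.6 rad). I'm retracting over it and moving above the ledge with the gripper open.

>>> servo_tool --pt "0 0 -15 0 0 0 -1" --pt "0 0 -45 0 0 0 -1" --pt "0 0 -55 0 0 0 -1" --pt "0 0 -55 0 0 0 -1" --pt "0 0 -55 0 0 0 1" --pt "40 0 0 0 0 0 1" --pt "50 0 0 0 0 0 1" --pt "60 0 0 0 0 0 1" --pt "50 0 0 0 0 0 1" --pt "40 3 0 0 0 0 1"

```text
time_s: 13.3
eef_pos: [475.1, 31.9, 340.8]
eef_rot: [1.896, 2.504, -0.0]
ft_force: [0.7, 0.9, 1.0]
opening: 1.003
gripper_force: 0.0
```

>>> servo_tool --pt "0 0 40 0 0 0 1" --pt "0 0 50 0 0 0 1" --pt "0 0 40 0 0 0 1" --pt "0 0 0 0 0 0 1" --pt "0 0 0 0 0 0 1"

```text
time_s: 13.92
eef_pos: [477.3, 30.4, 211.6]
eef_rot: [1.896, 2.503, 0.001]
ft_force: [0.0, 0.5, 0.4]
opening: 0.998
gripper_force: 0.0
```

```bash
python3 - <<'E'
from h import *
np.set_printoptions(precision=1,suppress=True)
st=ctrl.get_state(); print(st['eef_pos'],st['time_s'])
im=shot('wrist','wrist3')
for d in ctrl.spot_point('ledge_foot','wrist')[:3]: print(d['score'],d['pixel'],atz('wrist',d['pixel'],48,st))
for d in ctrl.silhouettes('ledge_foot','wrist')[:3]:
  m=d['mask'].astype(np.uint8); r=cv2.minAreaRect(cv2.findNonZero(m)); print(d['score'],d['extent'],r)
  b=cv2.boxPoints(r); print(np.array([atz('wrist',q,26,st) for q in b]))
E
```

```text
[477.3  30.4 211.6] 13.925
0.8 [272.7, 197.6] [472.5  31.6  48. ]
0.77 [137.4, 44.4] [333.4 124.7  48. ]
0.69 [92.5, 305.5] [ 326.3 -126.1   48. ]
0.83 [233.5, 132.3, 311.0, 247.7] ((272.0, 188.5), (111.0, 74.0), 90.0)
[[423.1  76.9  26. ]
 [489.8  95.6  26. ]
 [522.8 -10.8  26. ]
 [449.2 -31.4  26. ]]
0.73 [54.8, 241.7, 153.0, 324.6] ((102.57691955566406, 291.38458251953125), (58.52086639404297, 92.63493347167969), 33.690067291259766)
[[ 274.7 -165.7   26. ]
 [ 317.9  -59.7   26. ]
 [ 372.   -82.5   26. ]
 [ 331.6 -193.7   26. ]]
0.68 [85.7, 0.0, 212.1, 101.6] ((144.3816375732422, 50.686485290527344), (132.28952026367188, 82.43883514404297), 9.7824068069458)
[[271.8  82.3  26. ]
 [276.8 149.8  26. ]
 [386.1 163.   26. ]
 [388.2  95.2  26. ]]
```

View pics/wrist3.png

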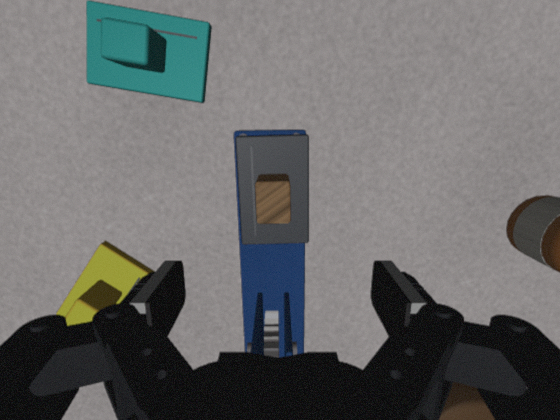

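The wrist view shows the ledge lying square with the press, slate centred at (272,188) and cork top at (273,201). The arm is out of the way. I'm correcting by (+2.5, −4.8) and descending to a TCP height of about 58.

>>> servo_tool --pt "2.5 -4.8 30 0 0 0 1" --pt "0 0 45 0 0 0 1" --pt "0 0 40 0 0 0 1" --pt "0 0 25 0 0 0 1" --pt "0 0 13 0 0 0 1" --pt "0 0 0 0 0 0 1" --pt "0 0 0 0 0 0 1"

```text
time_s: 14.95
eef_pos: [472.1, 31.7, 58.2]
eef_rot: [1.896, 2.503, 0.002]
ft_force: [-0.8, 0.5, -0.3]
opening: 1.002
gripper_force: 0.0
```

```bash
python3 - <<'E'
from h import *
st=ctrl.get_state(); print(st['eef_pos'],st['ft_force'])
for c in ('wrist','top'):
  ctrl.capture(c)
  for d in ctrl.spot_point('ledge_foot',c)[:3]: print(c,d['score'],d['pixel'],atz(c,d['pixel'],48,st))
E
```

```text
[472.07824284  31.70584049  58.19320718] [-0.75736969  0.5101403  -0.27150692]
wrist 0.6 [278.1, 281.5] [472.46489824  31.8026497   48.        ]
top 0.92 [306.0, 306.3] [ 324.69474675 -140.25901493   48.        ]
top 0.56 [187.5, 301.7] [327.53590433 125.59876886  48.        ]
```

Centred within 1 mm. Closing the gripper, then lifting slightly.

>>> servo_tool --pt "0 0 0 0 0 0 -0.1" --pt "0 0 0 0 0 0 -0.3" --pt "0 0 0 0 0 0 -0.6" --pt "0 0 0 0 0 0 -1" --pt "0 0 0 0 0 0 -1" --pt "0 0 0 0 0 0 -1" --force 40

```text
time_s: 15.9
eef_pos: [471.6, 31.8, 57.4]
eef_rot: [1.897, 2.503, 0.001]
ft_force: [0.5, 0.4, 5.2]
opening: 0.342
gripper_force: 40.0
```

>>> servo_tool --pt "0 0 -5 0 0 0 -1" --pt "0 0 -15 0 0 0 -1" --pt "0 0 -30 0 0 0 -1" --pt "0 0 -30 0 0 0 -1" --pt "0 0 0 0 0 0 -1" --pt "0 0 0 0 0 0 -1"

```text
time_s: 16.65
eef_pos: [469.9, 31.8, 136.2]
eef_rot: [-1.896, -2.503, 0.002]
ft_force: [-0.2, 0.4, -3.9]
opening: 0.349
gripper_force: 40.1
```

```bash
python3 - <<'E'
from h import *
st=ctrl.get_state(); print(st['eef_pos'],st['ft_force'],st['opening'],st['gripper_force'])
shot('wrist','wrist4'); im=ctrl.capture('top')
m=cv2.inRange(cv2.cvtColor(im,cv2.COLOR_RGB2HSV),(5,90,60),(20,255,255)); m[:140]=0;m[280:]=0;m[:,170:]=0
c=max(cv2.findContours(m,0,2)[0],key=cv2.contourArea); e=cv2.fitEllipse(cv2.convexHull(c)); print('mat top',e,atz('top',e[0],5))
plan([531,350,135],106,8,-1)
E
```

```text
[469.89607644  31.81602249 136.19986349] [-0.2344935   0.38269066 -3.88961685] 0.3487159880972438 40.05621314048767
mat top ((101.08963775634766, 211.87815856933594), (74.91719818115234, 78.14173889160156), 60.557762145996094) [527.69972182 348.45220061   5.        ]
[469.7  31.9 135.8] [[36.2, 18.1, 0.1, -0.02, -0.01, -0.04, -1], [36.2, 18.2, 0.1, -0.02, -0.01, -0.04, -1], [36.2, 18.2, 0.1, -0.02, -0.01, -0.04, -1], [36.2, 18.2, 0.1, -0.02, -0.01, -0.04, -1], [36.2, 18.2, 0.1, -0.02, -0.01, -0.04, -1], [36.2, 18.3, 0.1, -0.02, -0.01, -0.04, -1], [36.1, 18.3, 0.1, -0.02, -0.01, -0.04, -1], [36.1, 18.3, 0.1, -0.02, -0.01, -0.04, -1]]
```

View pics/wrist4.png

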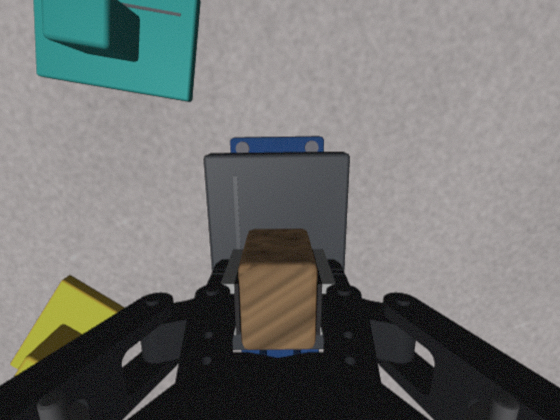

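The ledge is in the gripper, level and clear of the press. I'm moving toward the mat, stopping a little short for a close look.

>>> servo_tool --pt "20 10 -15 0 0 0 -1" --pt "35 20 -15 0 0 0 -1" --pt "40 25 0 0 0 0 -1" --pt "40 25 0 0 0 0 -1" --pt "40 25 0 0 0 0 -1" --pt "35 20 0 0 0 0 -1" --pt "20 12 0 0 0 0 -1" --pt "8 6 0 0 0 0 -1" --pt "0 0 0 0 0 0 -1" --pt "0 0 0 0 0 0 -1"

```text
time_s: 18.0
eef_pos: [543.8, 298.2, 166.9]
eef_rot: [-1.898, -2.503, 0.002]
ft_force: [0.3, -0.2, -3.3]
opening: 0.346
gripper_force: 40.3
```

```bash
python3 - <<'E'
from h import *
st=ctrl.get_state(); print(st['eef_pos'],st['ft_force'],st['opening'],st['time_s'])
shot('wrist','wrist5'); shot('side','side5')
for d in ctrl.spot_point('mat','wrist')[:2]+[]: print(d['score'],d['pixel'],atz('wrist',d['pixel'],0,st))
for d in ctrl.silhouettes('mat','wrist')[:1]:
  m=d['mask'].astype(np.uint8); c=max(cv2.findContours(m,0,1)[0],key=cv2.contourArea)[:,0]
  c=c[(c[:,0]>3)&(c[:,0]<556)&(c[:,1]>3)]
  P=np.array([atz('wrist',q,5,st)[:2] for q in c])
  from scipy.optimize import least_squares
  r=least_squares(lambda x:np.hypot(*(P-x).T)-95,[528,348],loss='soft_l1',f_scale=2); print(r.x,np.median(abs(r.fun)),len(P))
E
```

```text
[543.84502383 298.18994179 166.89012899] [ 0.32652346 -0.23356916 -3.25502381] 0.3461128995754229 18.0
0.6 [275.2, 142.1] [527.54849046 347.86356692   0.        ]
[528.90117832 348.93722994] 1.7699734536786025 749
```

View pics/wrist5.png

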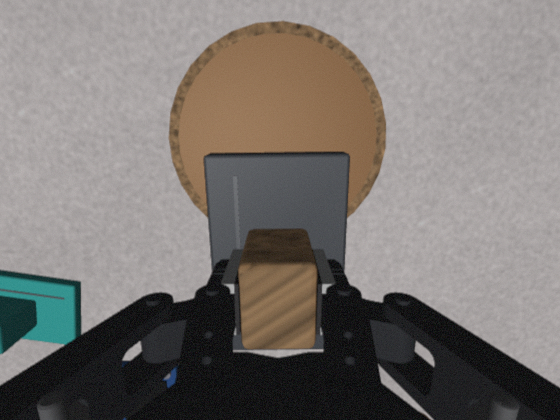

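The mat is at about (528.5, 348.7), in agreement with the top camera. Set-down should come at a TCP height of about 48.5.

>>> servo_tool --pt "25 -0.8 0 0 0 0 -1" --pt "20 0 20 0 0 0 -1" --pt "7.8 0 35 0 0 0 -1" --pt "0 0 30 0 0 0 -1" --pt "0 0 20 0 0 0 -1" --pt "0 0 9 0 0 0 -1" --pt "0 0 0 0 0 0 -1" --pt "0 0 0 0 0 0 -1"

```text
time_s: 19.2
eef_pos: [529.9, 350.6, 53.8]
eef_rot: [1.897, 2.503, 0.002]
ft_force: [0.5, 0.7, -3.6]
opening: 0.349
gripper_force: 40.2
```

>>> servo_tool --pt "0 0 1 0 0 0 -1" --pt "0 0 1 0 0 0 -1" --pt "0 0 1 0 0 0 -1" --pt "0 0 0 0 0 0 -1"

```text
time_s: 19.7
eef_pos: [529.2, 350.2, 50.2]
eef_rot: [-1.897, -2.504, 0.0]
ft_force: [0.1, -0.3, -3.9]
opening: 0.348
gripper_force: 40.2
```

>>> servo_tool --pt "-1 0 0.7 0 0 0 -1" --pt "0 0 0.5 0 0 0 -1" --pt "0 0 0 0 0 0 -1"

```text
time_s: 20.08
eef_pos: [529.5, 349.2, 48.9]
eef_rot: [-1.897, -2.504, 0.0]
ft_force: [-0.0, -0.1, -2.6]
opening: 0.351
gripper_force: 40.2
```

>>> servo_tool --pt "0 0 0.5 0 0 0 -1" --pt "0 0 0.5 0 0 0 -1" --pt "0 0 0 0 0 0 -1"

```text
time_s: 20.45
eef_pos: [529.5, 349.2, 48.4]
eef_rot: [1.897, 2.504, 0.0]
ft_force: [-2.5, -1.5, 3.4]
opening: 0.349
gripper_force: 40.9
```

Landed. Releasing gently, then backing off.

>>> servo_tool --pt "0 0 0 0 0 0 -0.2" --pt "0 0 0 0 0 0 0" --pt "0 0 0 0 0 0 0.4" --pt "0 0 0 0 0 0 0.8" --pt "0 0 0 0 0 0 1" --pt "0 0 0 0 0 0 1"

```text
time_s: 21.2
eef_pos: [529.6, 349.3, 47.9]
eef_rot: [-1.897, -2.504, -0.0]
ft_force: [0.3, -0.8, -0.2]
opening: 1.001
gripper_force: 0.0
```

>>> servo_tool --pt "0 0 -10 0 0 0 1" --pt "0 0 -30 0 0 0 1" --pt "0 0 -45 0 0 0 1" --pt "0 0 -45 0 0 0 1" --pt "0 0 -30 0 0 0 1" --pt "0 0 0 0 0 0 1" --pt "0 0 0 0 0 0 1"

```text
time_s: 22.08
eef_pos: [529.0, 349.0, 207.6]
eef_rot: [-1.897, -2.504, 0.001]
ft_force: [0.0, -0.3, 0.3]
opening: 0.999
gripper_force: 0.0
```

```bash
python3 - <<'E'
from h import *
st=ctrl.get_state(); print(st['eef_pos'],st['ft_force'],st['opening'],st['time_s'])
w=shot('wrist','wrist6'); s=shot('side','side6')
o=np.zeros((420,800,3),np.uint8); o[:300,:400]=cv2.resize(w,(400,300)); o[:,400:]=cv2.resize(s[80:332,160:400],(400,420)); cv2.imwrite('pics/final.png',o[:,:,::-1])
for d in ctrl.spot_point('ledge_foot','wrist')[:1]: print(d['score'],d['pixel'],atz('wrist',d['pixel'],39,st))
for d in ctrl.spot_point('mat','wrist')[:1]: print(d['score'],d['pixel'],atz('wrist',d['pixel'],0,st))
E
```

```text
[529.02600661 348.95636431 207.62934069] [ 0.03440491 -0.29362129  0.33210666] 0.9994998347353784 22.075
0.82 [277.2, 197.0] [528.01731405 350.77629118  39.        ]
```

View pics/final.png

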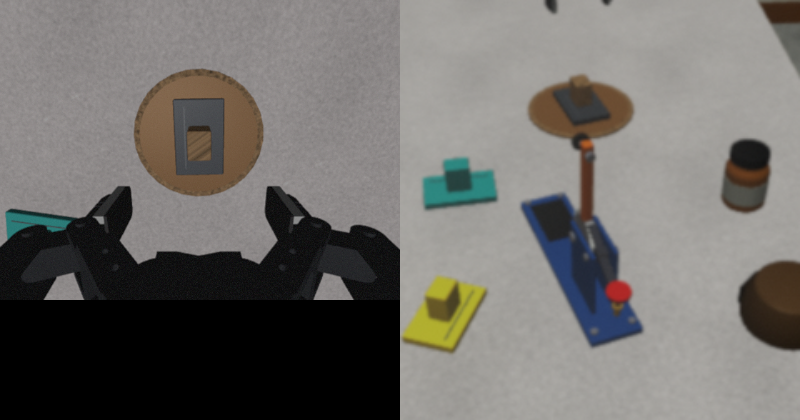

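The slate lies flat in the middle of the mat: slate centre at (199,136), mat centre at (199,132), roughly 4–5 mm apart at most. The press arm is upright and the bystanders look undisturbed, so I'm handing in.

```bash
python3 -c "
from station import ctrl
print(ctrl.job_done())"
```

```text
the job is handed in; nothing more can be done
None
```

The job is handed in: the press arm is fully up, the ledge stands slate down within about 5 mm of the mat's centre, the jar, hide and scraper were left alone, the highest push I read was about 11 N, and it took about 22 s.

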